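# Load a sample vial and run the sticking rack home into the reader

## Robot

A 6-joint arm with a two-finger parallel gripper is mounted at the origin on the work surface. World frame = base frame: x ahead of the robot, y to its left, z up, the work surface at z = 0. Lengths are in m, angles in rad, forces in N, time in s.
With the tool pointing down it reaches from about 0.3 to 0.75 m from the base axis. Payload 8.5 kg.
Tool frame: the origin (TCP) lies on the front face of the gripper's body, between the roots of the fingers; the fingertips stand 73 mm ahead of it and the grasp point (between the pads) lies 54 mm ahead of it (env.tcp_to_grasp is the distance from the TCP to the grasp point, in m); z points along the fingers, y is the line along which they close (so a half turn about z gives the same grasp; the last joint's range is limited). The gripper opens to 85 mm and grips with 20 to 120 N. Pads are 22 mm wide; open, the fingers measure 114 mm over their backs; the gripper's body (76 mm by 85 mm) begins 54 mm behind the grasp point. The pads swing forward as they close: fully open they stand 13 mm farther back than shut.
Start: joints at [-1.362, 0.381, 1.297, -0, 1.464, -0.215], TCP at [0.226, -0.501, 0.304] pointing down, gripper open.
Joint ranges: [-3.11, 3.11], [-0.89, 2.33], [0.22, 2.48], [-1.42, 4.56], [0.17, 2.85], [-2.88, 2.88]. Speed limits (rad/s): [2.39, 2.39, 3.14, 3.14, 3.14, 3.14].

## Interface

Orientations are given as a unit quaternion [w, x, y, z].
In Python, from plant import env gives the robot as it stands.
- The arm moves only by the shell command python3 -m inch 'ROWS' [FORCE]. ROWS is JSON, a list of rows, each a list of 7 numbers: the turn, a rotation vector about the tool's x, y, z in rad, then the shift along the tool's x, y, z in m, then the opening, from 0 (shut) to 1 (fully open). In form: [[wx, wy, wz, dx, dy, dz, claw], ...]. A call has exactly 8 rows; each row is the pose to reach, as a shift and turn from the pose commanded when the call began, along the tool's axes at that moment; what a row does not reach only later rows make up. A row lasts 1/10 s, in which the tool goes at most 50 mm and 8.59 degrees, less where a joint would pass 70% of its speed; a pose out of reach is approached as far as the arm can. A call with a gripper value outside its range is refused whole. The fingers move at their own pace and stop on an object; FORCE is the grip in N (left out, the last holds). Time passes only in rows, so rows that repeat a pose let the fingers close, or fill a call up. It gives the time, the measured TCP pose, the force, the opening and the grip force at its end, in the units of the state.
- env.get_obs(): the state, without advancing time (a new reading comes with each control period).
- env.get_image(name): name is "scene" or "top" or "wrist"; returns the picture (400x640x3 uint8, red, green, blue); there is no depth.
- env.get_calibration(name): a dict with "fx", "fy", "cx", "cy" (pixels), "rvec" (rotation vector, rad) and "tvec" (3), from world to camera coordinates, as OpenCV has them. Camera axes: x right, y down, z forward; pixel columns grow to the right and rows downward; lengths in m; the calibration is good to about 2 mm. A picture is of the moment at which its call begins: read the wrist's pose just before it. get_calibration takes no time and is no camera call; for the wrist camera it gives the pose at the moment of the call.
- env.sign_off(): hands the job in; it is judged then, once.
The state is a dict: "t": time; "joints": joint angles; "qd": joint speeds; "effort": joint torques, N m; "ee_pos": TCP position; "eef_rot": TCP orientation; "contact_force": force on the tool from outside, world axes, zero at the start; "moment": the same for the moment, N m; "opening": opening from 0.0 (shut) to 1.0 (fully open); "finger_force": force on a finger pad.
Only numpy, scipy, OpenCV 4.12 (cv2) and the standard library are available. Lean on these libraries where they do the work, as an engineer would, in place of code of your own. Each camera call takes 0.05 s, during which the arm holds its last target. There are 200 camera calls.

## Task

Stand the white-capped vial in the empty round pocket of the grey vial rack, then push the rack along its rail into the white reader: it sticks at first, so push steadily until it breaks free, then ease it on until it is fully home, pressed firmly but gently against the end stop hidden inside, never rammed. Let go, leaving the rack home with the vial upright in its pocket, and leave the red-capped vial, the cup of cotton buds and the blue-capped bottle where they are.

Things in the scene. Friction and masses are not known exactly. Their poses are not given: they have to be found in the camera images.
- vial: Loose glass vial, 24 mm diameter, 60 mm tall with its 13 mm white cap, 45 g, standing on the bench. Origin: centre of its underside; z up along its axis.
- decoy: A like vial (24 mm diameter, 60 mm tall) with a red cap, standing on the bench; a bystander to leave alone. It may swap places with the white-capped one. Origin: centre of its underside.
- station: Fixed grey base plate, 430 x 110 x 12 mm, with two steel rails. Origin: on the bench, under the rack's origin when slide = 0. Its x axis is level and is the way the rack travels home; z up. The plate runs from x = -155 to +275 mm.
- carriage: Grey vial rack, 0.5 kg, on the rails. Origin on its centre line, 22 mm above the bench; x = travel (home is +x), z up. Block from x = -55 to +90 mm, 80 mm wide, top 50 mm above the bench; behind it a 12 mm tall tongue to the orange push paddle (rear face x = -126 mm). Empty pocket at x = -35 mm; two fixed amber, blue-capped vials at x = 12 and 56 mm, 24 mm wide, tops 90 mm above the bench.
- pocket (a point): Centre of the empty pocket's floor, 28 mm above the bench (22 mm below the rack's top face). The pocket is a round hole of 26 mm diameter, 22 mm deep. Axes as the rack's.
- paddle (a point): Middle of the rear face of the orange push paddle, 77 mm above the bench. The paddle is 12 mm thick (along the travel), 50 mm wide and its top stands 92 mm above the bench; nothing stands behind it. Push this face along the rack's +x. Axes as the rack's.
- slide (a joint): Travel of the rack along its rail in m, growing towards home; starts at 0 to 0.006. Drag is 2 to 4 N and keeps the rack where it is left. At about 0.008 a weighted roller inside the reader holds it: 8 to 20 N of push in all gets it past, and by 0.03 it is free, with drag only. It meets the hidden end stop at 0.085 to 0.123, different every time. The push on the rack must never exceed 25 N.
- reader: Fixed white hood over the rail's far end, 205 x 136 mm, top 135 mm above the bench; origin and axes as the station's; mouth at x = 70 mm, roof underside 113 mm up. Hidden end stop inside: a sprung pin adds 1 to 3 N over 6 mm, then a rubber buffer adds 1.5 N per mm. Fully home is pin pressed in, on the rubber (some 10 N of push); the stop must never take over 15 N.
- budcup: White cup with cotton buds, 66 mm diameter; bystander, to be left alone. Origin: centre of its underside.
- bottle: White bottle with a blue label and blue cap, 64 mm diameter, 160 mm tall; bystander, to be left alone. Origin: centre of its underside.
Not all that is in view belongs to the job. What is shaped like the vial but purple or turquoise is not meant.

How it is judged:
By the outcome, as a careful person would: the job done as asked, in the order asked, and still so for the second after the job is handed in, with the robot touching nothing.
It also fails if it takes over 72 s, if anything falls off the work surface, if the arm or the gripper's body presses on something with over 40 N, if the wrist force passes 120 N, or if a joint passes its speed limit or range.

## Working session

There is one attempt and no reset: what is moved stays moved. The work goes in short steps, Python scripts to look and compute and a shell command to move; the robot and the scene stay as the last step left them, time stands still between calls to the robot, and variables do not carry over. Pictures are saved under pics/ and viewed, at most 10 in all, crops included, and the job is handed in when it is done.

```bash
ls; mkdir -p pics
python3 - <<'E'
from plant import env
import cv2,numpy as np
o=env.get_obs();print({k:np.round(v,3) for k,v in o.items()})
for n in ("scene","top"):
    cv2.imwrite(f"pics/{n}1.png",env.get_image(n)[:,:,::-1]);print(n,env.get_calibration(n))
E
```

```text
pics
{'t': np.float64(0.0), 'joints': array([-1.362,  0.381,  1.298,  0.   ,  1.464, -0.215]), 'qd': array([ 0.001, -0.002, -0.   ,  0.001,  0.001,  0.002]), 'effort': array([-1.0000e-03, -4.4846e+01, -2.3128e+01, -0.0000e+00,  5.0000e-03,
        0.0000e+00]), 'ee_pos': array([ 0.226, -0.501,  0.303]), 'eef_rot': array([-0.001,  0.978,  0.21 ,  0.   ]), 'contact_force': array([ 0.293, -0.481,  0.242]), 'moment': array([ 0.017,  0.011, -0.058]), 'finger_force': np.float64(0.0), 'opening': np.float64(0.999)}
scene {'fx': 430.7574623226784, 'fy': 430.7574623226784, 'cx': 323.6236044067493, 'cy': 196.84646836230183, 'rvec': array([ 0.63612202,  2.58592092, -1.21512965]), 'tvec': array([ 0.44781901, -0.09284701,  1.31472887])}
top {'fx': 426.28946268754584, 'fy': 426.28946268754584, 'cx': 318.18144673422125, 'cy': 205.16072780403786, 'rvec': array([ 2.14018854, -2.10769833,  0.20809548]), 'tvec': array([-0.01755649,  0.51639313,  1.25494666])}
```

View pics/top1.png

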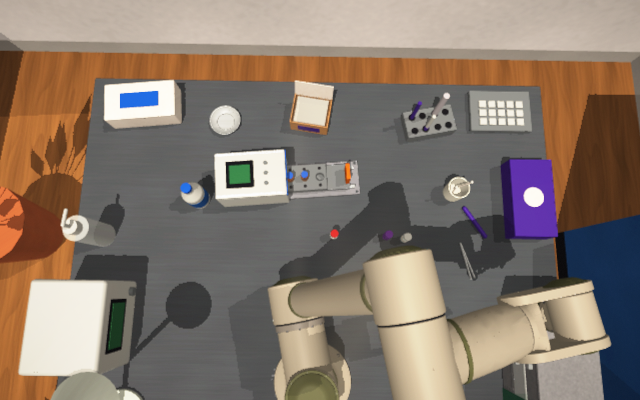

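View pics/scene1.png

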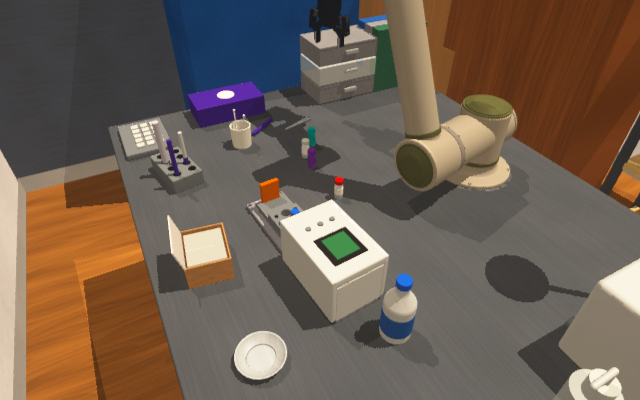

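The top view shows the rack at (290–358, 178), its orange paddle at (348,173), the red vial at (334,234), purple at (388,235) and probably the white vial at (406,238). In the scene view the white vial is at (306,148), next to purple and turquoise ones. I'll zoom in.

```bash
cat > h.py <<'E'
from plant import env
import cv2,numpy as np
from scipy.spatial.transform import Rotation as R
def ray(c,uv):
    M=cv2.Rodrigues(np.array(c['rvec']))[0]; d=M.T@np.array([(uv[0]-c['cx'])/c['fx'],(uv[1]-c['cy'])/c['fy'],1.]); return -M.T@c['tvec'],d
def atz(c,uv,z):
    o,d=ray(c,uv); return o+d*(z-o[2])/d[2]
def proj(c,P):
    return cv2.projectPoints(np.float64(P).reshape(-1,1,3),np.array(c['rvec']),np.array(c['tvec']),np.array([[c['fx'],0,c['cx']],[0,c['fy'],c['cy']],[0,0,1.]]),None)[0][:,0]
def tool(o=None):
    o=o or env.get_obs(); q=o['eef_rot']; return np.array(o['ee_pos']),R.from_quat([q[1],q[2],q[3],q[0]])
E
python3 - <<'E'
import cv2,numpy as np
t=cv2.imread('pics/top1.png');s=cv2.imread('pics/scene1.png')
a=cv2.resize(t[145:255,270:430],None,fx=5,fy=5,interpolation=cv2.INTER_CUBIC)
cv2.imwrite('pics/topz.png',a)
b=cv2.resize(s[110:230,235:365],None,fx=5,fy=5,interpolation=cv2.INTER_CUBIC)
cv2.imwrite('pics/scz.png',b[:600])
E
```

```text
(no output)
```

View pics/topz.png

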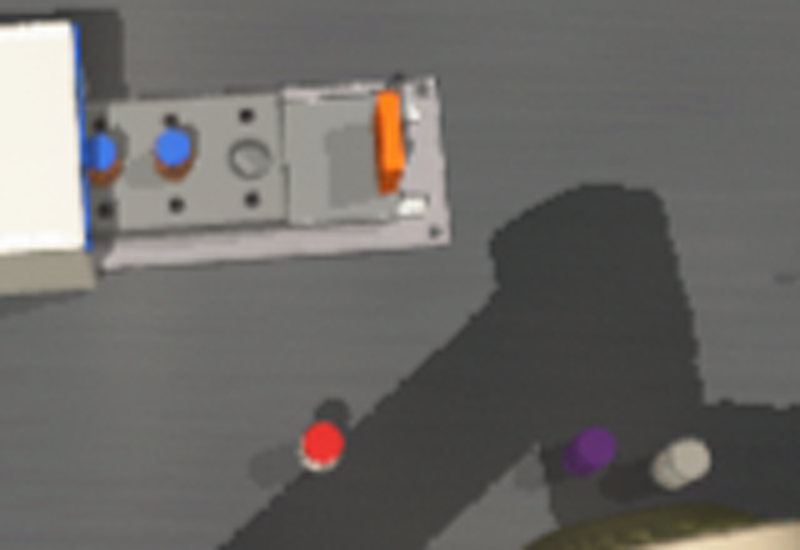

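View pics/scz.png

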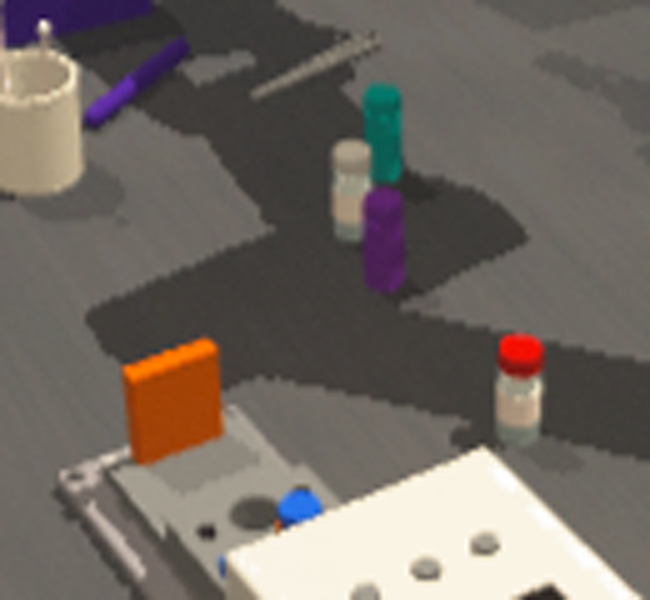

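The zooms give these top-image pixels: white cap (408,236.4), purple cap (389.5,234), red cap (334.5,233.4), pocket rim (320,176.5), blue caps (304.6,174.2) and (290.5,175.5). In the scene image the white cap is at (305.2,139.5) and the vial base at (305,157).

Run:
```python
from h import *
np.set_printoptions(precision=4,suppress=True)
T=env.get_calibration('top');S=env.get_calibration('scene')
f=lambda x,y:(270+x/5-.4,145+y/5-.4)
g=lambda x,y:(235+x/5-.4,110+y/5-.4)
for n,p,z in [('white',f(690,458),.06),('purple',f(598,446),.06),('red',f(323,442),.06),('pocket',f(250,158),.05),('cap1',f(173,146),.09),('cap2',f(101,152),.09),
 ('padtopL',f(388,95),.092),('padbotR',f(389,190),.092),('plateA',f(433,78),.012),('plateB',f(449,242),.012),('railedgefront',f(105,268),.012),('blockcorner',f(284,92),.05),('blockcorner2',f(289,227),.05)]: print(n,atz(T,p,z))
for n,p,z in [('white',g(351,152),.06),('purple',g(384,200),.06),('teal',g(383,96),.06),('red',g(520,350),.06),('pocket',g(255,514),.05),('cap1',g(300,505),.09),('padL',g(126,366),.092),('padR',g(212,344),.092)]: print('s',n,atz(S,p,z))
o,r=tool();print(o,r.as_matrix())
W=env.get_calibration('wrist');print(W)
M=cv2.Rodrigues(W['rvec'])[0];print('cam pos in tool',r.inv().apply(-M.T@W['tvec']-o), r.inv().as_matrix()@M.T)
```

```text
white [ 0.4241 -0.2789  0.06  ]
purple [ 0.4305 -0.2238  0.06  ]
red [ 0.4303 -0.0589  0.06  ]
pocket [ 0.6079 -0.0127  0.05  ]
cap1 [0.604  0.0339 0.09  ]
cap2 [0.5996 0.077  0.09  ]
padtopL [ 0.6374 -0.0951  0.092 ]
padbotR [ 0.5784 -0.0958  0.092 ]
plateA [ 0.6729 -0.1299  0.012 ]
plateB [ 0.5651 -0.1398  0.012 ]
railedgefront [0.5448 0.0776 0.012 ]
blockcorner [ 0.6507 -0.0333  0.05  ]
blockcorner2 [ 0.5644 -0.0373  0.05  ]
s white [ 0.4248 -0.2782  0.06  ]
s purple [ 0.4307 -0.2218  0.06  ]
s teal [ 0.3779 -0.3286  0.06  ]
s red [ 0.4312 -0.058   0.06  ]
s pocket [ 0.6075 -0.0123  0.05  ]
s cap1 [0.6029 0.0337 0.09  ]
s padL [ 0.6371 -0.1013  0.092 ]
s padR [ 0.5911 -0.0985  0.092 ]
[ 0.2261 -0.5012  0.3034] [[ 0.9116  0.4112 -0.0003]
 [ 0.4112 -0.9116  0.0013]
 [ 0.0003 -0.0014 -1.    ]]
{'fx': 293.07412084672427, 'fy': 293.07412084672427, 'cx': 316.47664925961976, 'cy': 197.7093996208107, 'rvec': array([-2.4152,  1.5598,  0.2426]), 'tvec': array([-0.5496, -0.0389,  0.3805])}
cam pos in tool [ 0.0777  0.0002 -0.0704] [[-0.     -0.9533 -0.3019]
 [ 1.     -0.     -0.0001]
 [ 0.     -0.3019  0.9533]]
```

```bash
python3 -m inch '[[0,0,-0.1,0.02,-0.009,0.004,1],[0,0,-0.24,0.055,-0.025,0.012,1],[0,0,-0.38,0.095,-0.042,0.02,1],[0,0,-0.52,0.135,-0.06,0.03,1],[0,0,-0.66,0.175,-0.078,0.04,1],[0,0,-0.8,0.215,-0.096,0.05,1],[0,0,-0.94,0.25,-0.111,0.058,1],[0,0,-1.08,0.2725,-0.1213,0.063,1]]' 40
python3 - <<'E'
from h import *
o,r=tool();print(o,r.as_matrix().round(4),env.tcp_to_grasp)
E
```

```text
t: 0.9
ee_pos: [0.4258, -0.2765, 0.2401]
eef_rot: [-0.001, 0.728, 0.686, 0.0]
contact_force: [0.3, -0.3, 0.9]
opening: 0.996
finger_force: 0.0
[ 0.42581309 -0.27646584  0.24011028] [[ 5.950e-02  9.982e-01 -8.000e-04]
 [ 9.982e-01 -5.950e-02  1.300e-03]
 [ 1.200e-03 -9.000e-04 -1.000e+00]] 0.0539
```

```bash
python3 -m inch '[[0,0,-0.05,-0.001,-0.0005,0.01,1],[0,0,-0.1,-0.002,-0.001,0.025,1],[0,0,-0.151,-0.0022,-0.0012,0.04,1],[0,0,-0.151,-0.0022,-0.0012,0.05,1],[0,0,-0.151,-0.0022,-0.0012,0.05,1],[0,0,-0.151,-0.0022,-0.0012,0.05,1],[0,0,-0.151,-0.0022,-0.0012,0.05,1],[0,0,-0.151,-0.0022,-0.0012,0.05,1]]' 40
python3 - <<'E'
from h import *
o,r=tool();print(o,r.as_matrix().round(4))
c=env.get_calibration('wrist');im=env.get_image('wrist')[:,:,::-1]
cv2.imwrite('pics/w1.png',im);cv2.imwrite('pics/w1z.png',cv2.resize(im,(800,500)))
print(c, proj(c,[[.4245,-.2786,.06],[.4245,-.2786,0]]))
E
```

```text
t: 1.7
ee_pos: [0.4235, -0.281, 0.1915]
eef_rot: [0.001, 0.677, 0.736, -0.0]
contact_force: [-0.2, -0.3, -0.8]
opening: 0.998
finger_force: 0.0
[ 0.42345892 -0.28095776  0.19152334] [[-8.350e-02  9.965e-01  8.000e-04]
 [ 9.965e-01  8.350e-02 -9.000e-04]
 [-9.000e-04  8.000e-04 -1.000e+00]]
{'fx': 293.07412084672427, 'fy': 293.07412084672427, 'cx': 316.47664925961976, 'cy': 197.7093996208107, 'rvec': array([-2.83206283, -0.11822353, -0.01894854]), 'tvec': array([-0.399122  , -0.30609824,  0.17735143])} [[317.41233692 211.84536111]
 [317.18724422 189.33559975]]
```

View pics/w1.png

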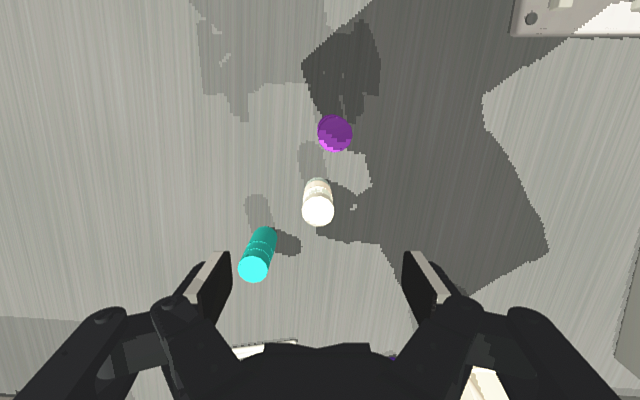

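The wrist view shows the white cap centred at (318,210), against (317.4,211.8) predicted. Purple is at (335,132), teal at (253,268), and the pads at (215,285) and (420,280) are clear. I'll descend and grip.

```bash
python3 -m inch '[[0,0,0,0.001,0.0005,0.012,1],[0,0,0,0.002,0.001,0.03,1],[0,0,0,0.0032,0.0013,0.048,1],[0,0,0,0.0032,0.0013,0.065,1],[0,0,0,0.0032,0.0013,0.08,1],[0,0,0,0.0032,0.0013,0.088,1],[0,0,0,0.0032,0.0013,0.0915,1],[0,0,0,0.0032,0.0013,0.0915,1]]' 40 && python3 -m inch '[[0,0,0,0,0,0,0.6],[0,0,0,0,0,0,0.45],[0,0,0,0,0,0,0.35],[0,0,0,0,0,0,0.25],[0,0,0,0,0,0,0.15],[0,0,0,0,0,0,0],[0,0,0,0,0,0,0],[0,0,0,0,0,0,0]]' 40
```

```text
t: 2.55
ee_pos: [0.4244, -0.2776, 0.0995]
eef_rot: [0.0, 0.677, 0.736, -0.0]
contact_force: [0.4, -0.5, -0.4]
opening: 0.998
finger_force: 0.0
t: 3.35
ee_pos: [0.4244, -0.2776, 0.0997]
eef_rot: [0.0, 0.677, 0.736, -0.0]
contact_force: [-1.9, 0.2, 4.8]
opening: 0.266
finger_force: 39.3
```

```bash
python3 -m inch '[[0,0,0,0,0,-0.005,0],[0,0,0,0,0,-0.015,0],[0,0,0,0,0,-0.035,0],[0,0,0,0,0,-0.06,0],[0,0,0,0,0,-0.085,0],[0,0,0,0,0,-0.105,0],[0,0,0,0,0,-0.115,0],[0,0,0,0,0,-0.12,0]]' 40
python3 - <<'E'
from h import *
np.set_printoptions(precision=4,suppress=True)
o,r=tool()
d=np.array([.6079,-.0127,.22])-o; print(o,r.as_matrix(),'to pocket in tool',r.inv().apply(d))
E
```

```text
t: 4.15
ee_pos: [0.4244, -0.2775, 0.2204]
eef_rot: [0.001, 0.677, 0.736, -0.0]
contact_force: [-0.5, 0.3, -0.2]
opening: 0.266
finger_force: 39.2
[ 0.4244 -0.2775  0.2204] [[-0.0839  0.9965  0.0009]
 [ 0.9965  0.0839 -0.0009]
 [-0.001   0.0008 -1.    ]] to pocket in tool [0.2485 0.2051 0.0003]
```

```bash
python3 -m inch '[[0,0,0,0.01,0.008,0,0],[0,0,0,0.03,0.025,0,0],[0,0,0,0.06,0.05,0,0],[0,0,0,0.09,0.075,0,0],[0,0,0,0.12,0.1,0,0],[0,0,0,0.15,0.124,0,0],[0,0,0,0.175,0.145,0,0],[0,0,0,0.195,0.161,0,0]]' 40 && python3 -m inch '[[0,0,-0.002,0.015,0.013,0,0],[0,0,-0.004,0.03,0.025,0,0],[0,0,-0.006,0.042,0.035,0,0],[0,0,-0.008,0.05,0.042,0,0],[0,0,-0.008,0.0535,0.0441,0,0],[0,0,-0.008,0.0535,0.0441,0,0],[0,0,-0.008,0.0535,0.0441,0,0],[0,0,-0.008,0.0535,0.0441,0,0]]' 40
python3 - <<'E'
from h import *
np.set_printoptions(precision=4,suppress=True)
o,r=tool();print(o,r.as_matrix())
c=env.get_calibration('wrist');im=env.get_image('wrist')[:,:,::-1]
cv2.imwrite('pics/w2.png',im);np.save('c2.npy',c)
cv2.imwrite('pics/w2z.png',cv2.resize(im[80:380,200:440],None,fx=2.5,fy=2,interpolation=cv2.INTER_CUBIC))
print(proj(c,[[.6079,-.0127,.05],[.6040,.0339,.09]]), proj(c,o+r.apply([[0,0,.0997],[0,0,.0397]])))
E
```

```text
t: 4.95
ee_pos: [0.5691, -0.0669, 0.2181]
eef_rot: [-0.001, 0.676, 0.737, -0.0]
contact_force: [0.0, -0.4, -1.2]
opening: 0.268
finger_force: 39.2
t: 5.75
ee_pos: [0.6076, -0.0133, 0.2195]
eef_rot: [-0.0, 0.674, 0.739, -0.0]
contact_force: [-0.0, 0.3, 0.2]
opening: 0.267
finger_force: 39.2
[ 0.6076 -0.0133  0.2195] [[-0.091   0.9959 -0.0001]
 [ 0.9959  0.091  -0.0001]
 [-0.0001 -0.0001 -1.    ]]
[[316.3138 198.4646]
 [316.768  150.9084]] [[315.7235 232.8453]
 [315.3516 289.8951]]
```

View pics/w2z.png

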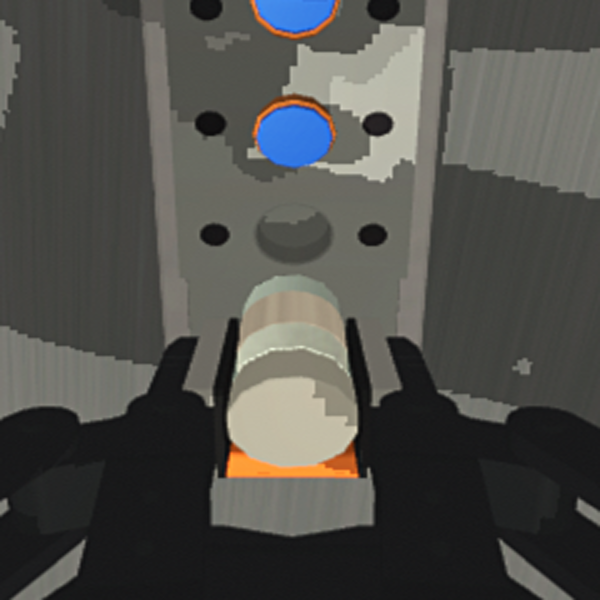

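The view shows the pocket rim at about (317.3,196.8) and the held vial upright with its cap top centred near (317,292). I'll extract edges numerically.

Run:
```python
import cv2,numpy as np
im=cv2.imread('pics/w2.png');g=im.sum(2)//3
print('col317 r170-230',g[172:230,317])
print('col317 r230-325',g[230:325,317])
for r in (190,194,197,200,204): print('row',r,g[r,296:340])
for r in (225,): print('row',r,g[r,290:345])
for r in (270,280,290,300): print('row',r,g[r,283:350])
```

```text
col317 r170-230 [102 102 103 102 102 103 102 101 103  99 101 103 103 103 104 104 104 103
 104 106  84  77  75  77  76  77  77  77  76  77  77  74  69  69  69  68
  69  68  67  78  91 102 104 103 103 117 140 146 144 144 144 144 143 149
 152 153 152 153]
col317 r230-325 [153 152 152 152 152 152 152 152 152 151 156 167 167 165 161 162 160 160
 161 161 161 160 161 177 168 132 122 123 124 123 123 123 123 123 124 123
 123 123 149 177 186 186 184 184 184 184 184 183 183 184 184 184 184 184
 183 183 183 183 183 183 183 183 183 184 183 183 182 183 183 182 183 182
 183 182 182 182 182 182 182 182 182 181 185 175 156 154 155 155 142 114
 113 114 115 116 115]
row 190 [102 102 103 102 103 104 102  90  77  78 103 105 104 103 103 105 104 104
 104 104 105 104 104  84  81  83  83  76  75  75  76  76  75  76  78  92
 102 104 103 103 104 103 104 103]
row 194 [103 103 103 103 104  99  84  64  73  77  76  76  77  77  76  76  76  76
  77  76  77  75  76  77  77  77  77  76  76  76  76  77  76  76  74  63
  78  97 105 104 104 104 104 103]
row 197 [103 102 103 104 104  96  78  65  65  70  77  76  78  77  77
[... 1152 characters left out ...]
184 184 184
 183 184 184 185 184 185 185 186 186 188 185 139 136 137 138 138 137 138
 139 137 137 132 121  68  17  16  25  23  21  52 121]
row 290 [ 23  24  28  33  33  30  20  67 184 186 181 180 180 180 181 181 181 182
 181 181 181 181 182 182 182 182 183 182 183 183 184 183 184 184 183 183
 183 183 183 182 183 184 183 183 183 183 183 183 184 184 184 185 185 185
 187 184 138 136 142 142  47  16  21  23  24  24  22]
row 300 [ 25  23  24  32  32  33  31  15  17  84 182 186 182 180 180 181 180 182
 182 181 182 181 181 181 182 181 181 182 182 182 182 183 182 183 183 183
 183 183 183 182 184 183 183 184 183 183 184 184 183 183 183 182 183 183
 183 187 188 142  44  11  15  24  24  25  24  22  23]
```

```bash
cat > fit.py <<'E'
from h import *
from scipy.optimize import least_squares
def circ(c,x,y,z,r):
    a=np.linspace(0,2*np.pi,721); p=proj(c,np.c_[x+r*np.cos(a),y+r*np.sin(a),0*a+z]); return p[:,0].min(),p[:,0].max(),p[:,1].min(),p[:,1].max()
def fit(c,ext,z,x0):
    ext=np.array(ext,float); m=~np.isnan(ext)
    return least_squares(lambda q:(np.array(circ(c,q[0],q[1],z,q[2]/10))-ext)[m],[x0[0],x0[1],.12],x_scale=.001,diff_step=1e-5).x*[1,1,.1]
E
python3 - <<'E'
from fit import *
np.set_printoptions(precision=5,suppress=True)
c=np.load('c2.npy',allow_pickle=True).item(); o=np.array([.6076,-.0133,.2195])
o,r=tool(); print(o)
a=fit(c,[290.3,342.6,268.3,313.5],o[2]-.0397,o); b=fit(c,[301.7,332.5,np.nan,211.6],.05,o)
print('cap',a,'pocket',b)
print('cap in tool',r.inv().apply([a[0]-o[0],a[1]-o[1],0]),'pocket in tool',r.inv().apply([b[0]-o[0],b[1]-o[1],0]))
E
```

```text
[ 0.60769 -0.01326  0.21954]
cap [ 0.60819 -0.01401  0.01149] pocket [ 0.60846 -0.01145  0.01321]
cap in tool [-0.00079  0.00043  0.     ] pocket in tool [0.00173 0.00093 0.     ]
```

```bash
python3 -m inch '[[0,0,0,0.001,0.0003,0.008,0],[0,0,0,0.002,0.0005,0.02,0],[0,0,0,0.0025,0.0005,0.035,0],[0,0,0,0.0025,0.0005,0.048,0],[0,0,0,0.0025,0.0005,0.058,0],[0,0,0,0.0025,0.0005,0.064,0],[0,0,0,0.0025,0.0005,0.066,0],[0,0,0,0.0025,0.0005,0.066,0]]' 40
python3 - <<'E'
from h import *
im=env.get_image('wrist')[:,:,::-1]
cv2.imwrite('pics/w3.png',im)
cv2.imwrite('pics/w3z.png',cv2.resize(im[80:330,220:420],None,fx=3,fy=2.4,interpolation=cv2.INTER_CUBIC))
E
```

```text
t: 6.6
ee_pos: [0.6083, -0.0102, 0.1534]
eef_rot: [0.0, 0.674, 0.739, 0.0]
contact_force: [-0.1, 0.3, -0.3]
opening: 0.27
finger_force: 39.2
```

View pics/w3z.png

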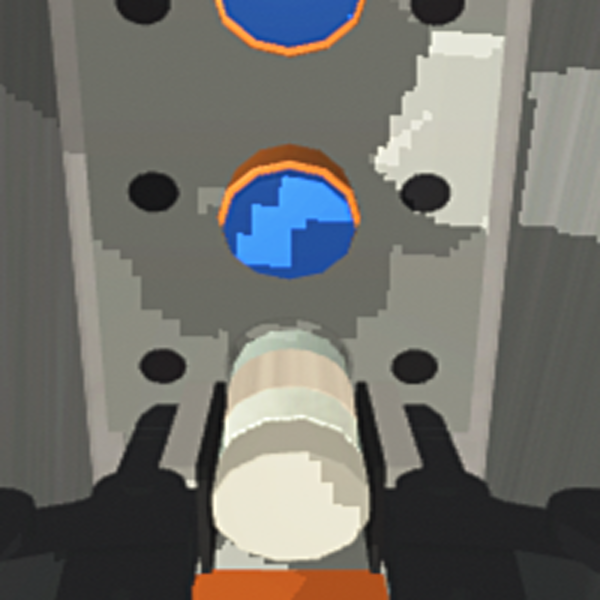

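The vial hangs just above the pocket. The rim shows evenly around its glass (zoom x 230–355, against 232–352 for the vial), so they are aligned. I'll go in gently.

```bash
python3 -m inch '[[0,0,0,0,0,0.001,0],[0,0,0,0,0,0.002,0],[0,0,0,0,0,0.003,0],[0,0,0,0,0,0.004,0],[0,0,0,0,0,0.005,0],[0,0,0,0,0,0.006,0],[0,0,0,0,0,0.007,0],[0,0,0,0,0,0.007,0]]' 40
python3 - <<'E'
from h import *
print(tool()[0],env.get_obs()['moment'])
E
```

```text
t: 7.45
ee_pos: [0.6081, -0.0101, 0.1463]
eef_rot: [-0.0, 0.674, 0.739, -0.0]
contact_force: [0.1, 0.3, -0.8]
opening: 0.272
finger_force: 39.2
[ 0.6081146  -0.01011114  0.14625404] [ 0.01105413 -0.01907571  0.0019101 ]
```

```bash
python3 -m inch '[[0,0,0,0,0,0.003,0],[0,0,0,0,0,0.006,0],[0,0,0,0,0,0.009,0],[0,0,0,0,0,0.012,0],[0,0,0,0,0,0.014,0],[0,0,0,0,0,0.016,0],[0,0,0,0,0,0.017,0],[0,0,0,0,0,0.017,0]]' 40
```

```text
t: 8.25
ee_pos: [0.6081, -0.0101, 0.1293]
eef_rot: [-0.0, 0.674, 0.739, -0.0]
contact_force: [0.4, 0.4, 0.1]
opening: 0.269
finger_force: 39.2
```

```bash
python3 -m inch '[[0,0,0,0,0,0.0003,0],[0,0,0,0,0,0.0006,0],[0,0,0,0,0,0.0009,0],[0,0,0,0,0,0.0012,0],[0,0,0,0,0,0.0014,0],[0,0,0,0,0,0.0014,0],[0,0,0,0,0,0.0014,0],[0,0,0,0,0,0.0014,0]]' 40
```

```text
t: 9.05
ee_pos: [0.6082, -0.0101, 0.128]
eef_rot: [-0.0, 0.674, 0.739, 0.0]
contact_force: [0.6, -0.1, 0.9]
opening: 0.273
finger_force: 39.2
```

```bash
python3 -m inch '[[0,0,0,0,0,0,0.28],[0,0,0,0,0,0,0.32],[0,0,0,0,0,0,0.4],[0,0,0,0,0,0,0.5],[0,0,0,0,0,0,0.65],[0,0,0,0,0,0,0.7],[0,0,0,0,0,0,0.7],[0,0,0,0,0,0,0.7]]' && python3 -m inch '[[0,0,0,0,0,-0.004,0.7],[0,0,0,0,0,-0.012,0.7],[0,0,0,0,0,-0.03,0.7],[0,0,0,0,0,-0.055,0.7],[0,0,0,0,0,-0.08,0.7],[0,0,0,0,0,-0.1,0.7],[0,0,0,0,0,-0.11,0.7],[0,0,0,0,0,-0.11,0.7]]'
python3 - <<'E'
from h import *
np.set_printoptions(precision=4,suppress=True)
o,r=tool();print(o,r.as_matrix())
im=env.get_image('wrist')[:,:,::-1]
cv2.imwrite('pics/w4.png',im)
c=env.get_calibration('wrist');np.save('c4.npy',c)
u=np.array([-.0912,.9958,0]);v=np.array([-.9958,-.0912,0])
P=np.array([.6084,-.0115,0])-(-.035+0)*u   # carriage origin
print('carriage',P,'paddle rear',P-.126*u)
E
```

```text
t: 9.85
ee_pos: [0.6082, -0.0102, 0.128]
eef_rot: [-0.0, 0.674, 0.739, -0.0]
contact_force: [0.1, -0.8, -0.1]
opening: 0.698
finger_force: 0.0
t: 10.65
ee_pos: [0.6084, -0.0102, 0.2395]
eef_rot: [0.001, 0.674, 0.739, 0.001]
contact_force: [-0.5, 0.5, -0.4]
opening: 0.701
finger_force: 0.0
[ 0.6084 -0.0102  0.2395] [[-0.0919  0.9958  0.0028]
 [ 0.9958  0.0919 -0.0006]
 [-0.0008  0.0027 -1.    ]]
carriage [0.6052 0.0234 0.    ] paddle rear [ 0.6167 -0.1021  0.    ]
```

View pics/w4.png

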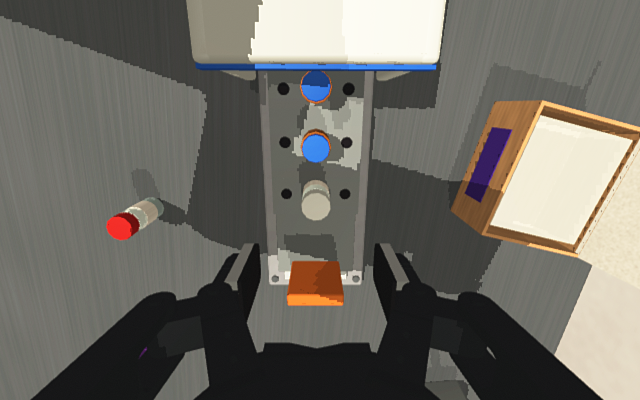

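The white vial stands upright in the pocket (cap at 316,206) and the paddle is centred on the same line (315,270). Next I'll close the fingers and go behind the paddle.

```bash
python3 -m inch '[[0,0,0,-0.005,0,0,0.6],[0,0,0,-0.018,0,0,0.4],[0,0,0,-0.038,0,0,0.2],[0,0,0,-0.06,0,0,0],[0,0,0,-0.082,0,0,0],[0,0,0,-0.103,0,0,0],[0,0,0,-0.118,0,0,0],[0,0,0,-0.1233,0,0,0]]' 40 && python3 -m inch '[[0,0,0,0,0,0.008,0],[0,0,0,0,0,0.022,0],[0,0,0,0,0,0.042,0],[0,0,0,0,0,0.062,0],[0,0,0,0,0,0.082,0],[0,0,0,0,0,0.095,0],[0,0,0,0,0,0.1025,0],[0,0,0,0,0,0.1025,0]]'
python3 - <<'E'
from h import *
np.set_printoptions(precision=4,suppress=True)
o,r=tool();print(o,r.as_matrix())
a,b=env.get_image('wrist'),env.get_image('scene')
cv2.imwrite('pics/s5.png',np.hstack([cv2.resize(a[150:400,220:420],(400,500)),cv2.resize(b[140:240,230:310],(400,500))])[:,:,::-1])
E
```

```text
t: 11.5
ee_pos: [0.6194, -0.1349, 0.2373]
eef_rot: [-0.0, 0.675, 0.738, -0.0]
contact_force: [0.2, 0.4, -0.2]
opening: 0.002
finger_force: 0.0
t: 12.3
ee_pos: [0.6193, -0.1325, 0.1347]
eef_rot: [-0.001, 0.674, 0.739, -0.0]
contact_force: [-0.1, -0.7, 0.8]
opening: -0.001
finger_force: 0.0
[ 0.6193 -0.1325  0.1347] [[-0.0923  0.9957 -0.0014]
 [ 0.9957  0.0923  0.0007]
 [ 0.0008 -0.0014 -1.    ]]
```

View pics/s5.png

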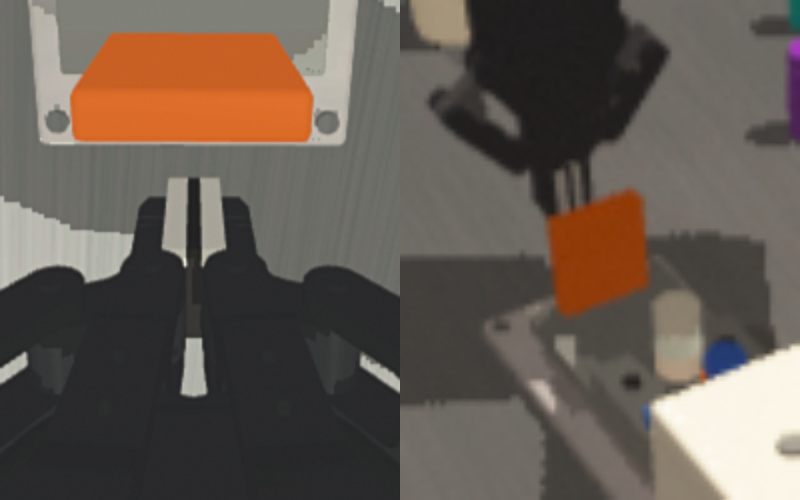

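The shut fingertips sit centred behind the paddle (left crop: 193, with the paddle centre at 191), with a gap of about 20 mm. I'll approach until contact.

```bash
python3 -m inch '[[0,0,0,0.003,0,0,0],[0,0,0,0.007,0,0,0],[0,0,0,0.011,0,0,0],[0,0,0,0.014,0,0,0],[0,0,0,0.016,0,0,0],[0,0,0,0.017,0,0,0],[0,0,0,0.017,0,0,0],[0,0,0,0.017,0,0,0]]' && python3 -m inch '[[0,0,0,0.0005,0,0,0],[0,0,0,0.001,0,0,0],[0,0,0,0.0015,0,0,0],[0,0,0,0.002,0,0,0],[0,0,0,0.0025,0,0,0],[0,0,0,0.003,0,0,0],[0,0,0,0.0035,0,0,0],[0,0,0,0.004,0,0,0]]'
```

```text
t: 13.2
ee_pos: [0.6179, -0.116, 0.1355]
eef_rot: [0.0, 0.674, 0.739, -0.0]
contact_force: [-1.2, -0.3, 0.6]
opening: -0.003
finger_force: 0.0
t: 14.0
ee_pos: [0.6176, -0.1125, 0.1356]
eef_rot: [0.0, 0.674, 0.739, -0.0]
contact_force: [-1.0, -4.8, -0.3]
opening: 0.003
finger_force: 2.0
```

```bash
python3 -m inch '[[0,0,0,0.0005,0,0,0],[0,0,0,0.001,0,0,0],[0,0,0,0.0015,0,0,0],[0,0,0,0.002,0,0,0],[0,0,0,0.0025,0,0,0],[0,0,0,0.003,0,0,0],[0,0,0,0.0035,0,0,0],[0,0,0,0.004,0,0,0]]'
```

```text
t: 14.8
ee_pos: [0.6173, -0.1086, 0.1356]
eef_rot: [0.001, 0.674, 0.739, -0.0]
contact_force: [0.5, -9.0, -1.7]
opening: -0.002
finger_force: 4.3
```

```bash
python3 -m inch '[[0,0,0,0.0004,0,0,0],[0,0,0,0.0008,0,0,0],[0,0,0,0.0012,0,0,0],[0,0,0,0.0016,0,0,0],[0,0,0,0.002,0,0,0],[0,0,0,0.002,0,0,0],[0,0,0,0.002,0,0,0],[0,0,0,0.002,0,0,0]]'
```

```text
t: 15.6
ee_pos: [0.6172, -0.1077, 0.1356]
eef_rot: [0.001, 0.674, 0.739, -0.001]
contact_force: [0.3, -12.2, -1.6]
opening: -0.004
finger_force: 6.1
```

```bash
python3 -m inch '[[0,0,0,0.0004,0,0,0],[0,0,0,0.0008,0,0,0],[0,0,0,0.0012,0,0,0],[0,0,0,0.0016,0,0,0],[0,0,0,0.002,0,0,0],[0,0,0,0.002,0,0,0],[0,0,0,0.002,0,0,0],[0,0,0,0.002,0,0,0]]'
```

```text
t: 16.4
ee_pos: [0.6169, -0.1045, 0.1356]
eef_rot: [0.0, 0.674, 0.739, -0.0]
contact_force: [0.1, -7.4, -1.5]
opening: -0.002
finger_force: 3.3
```

```bash
python3 -m inch '[[0,0,0,0.0006,0,0,0],[0,0,0,0.0012,0,0,0],[0,0,0,0.0018,0,0,0],[0,0,0,0.0024,0,0,0],[0,0,0,0.003,0,0,0],[0,0,0,0.0036,0,0,0],[0,0,0,0.0042,0,0,0],[0,0,0,0.005,0,0,0]]' && python3 -m inch '[[0,0,0,0.0006,0,0,0],[0,0,0,0.0012,0,0,0],[0,0,0,0.0018,0,0,0],[0,0,0,0.0024,0,0,0],[0,0,0,0.003,0,0,0],[0,0,0,0.0036,0,0,0],[0,0,0,0.0042,0,0,0],[0,0,0,0.005,0,0,0]]'
```

```text
t: 17.2
ee_pos: [0.6164, -0.0993, 0.1356]
eef_rot: [0.0, 0.674, 0.739, -0.0]
contact_force: [0.3, -5.5, -0.8]
opening: -0.0
finger_force: 2.6
t: 18.0
ee_pos: [0.616, -0.094, 0.1356]
eef_rot: [0.0, 0.674, 0.739, 0.0]
contact_force: [1.2, -3.6, -1.2]
opening: 0.0
finger_force: 2.0
```

```bash
python3 -m inch '[[0,0,0,0.001,0,0,0],[0,0,0,0.002,0,0,0],[0,0,0,0.003,0,0,0],[0,0,0,0.004,0,0,0],[0,0,0,0.005,0,0,0],[0,0,0,0.006,0,0,0],[0,0,0,0.007,0,0,0],[0,0,0,0.008,0,0,0]]' && python3 -m inch '[[0,0,0,0.001,0,0,0],[0,0,0,0.002,0,0,0],[0,0,0,0.003,0,0,0],[0,0,0,0.004,0,0,0],[0,0,0,0.005,0,0,0],[0,0,0,0.006,0,0,0],[0,0,0,0.007,0,0,0],[0,0,0,0.008,0,0,0]]' && python3 -m inch '[[0,0,0,0.001,0,0,0],[0,0,0,0.002,0,0,0],[0,0,0,0.003,0,0,0],[0,0,0,0.004,0,0,0],[0,0,0,0.005,0,0,0],[0,0,0,0.006,0,0,0],[0,0,0,0.007,0,0,0],[0,0,0,0.008,0,0,0]]' && python3 -m inch '[[0,0,0,0.001,0,0,0],[0,0,0,0.002,0,0,0],[0,0,0,0.003,0,0,0],[0,0,0,0.004,0,0,0],[0,0,0,0.005,0,0,0],[0,0,0,0.006,0,0,0],[0,0,0,0.007,0,0,0],[0,0,0,0.008,0,0,0]]'
```

```text
t: 18.8
ee_pos: [0.6152, -0.0861, 0.1356]
eef_rot: [0.0, 0.674, 0.739, 0.0]
contact_force: [2.1, -3.7, 0.4]
opening: -0.003
finger_force: 2.1
t: 19.6
ee_pos: [0.6145, -0.0781, 0.1356]
eef_rot: [0.0, 0.674, 0.739, 0.0]
contact_force: [2.7, -4.0, -0.1]
opening: 0.0
finger_force: 2.1
t: 20.4
ee_pos: [0.6138, -0.0701, 0.1356]
eef_rot: [0.0, 0.674, 0.739, 0.0]
contact_force: [3.8, -3.4, -0.4]
opening: 0.006
finger_force: 2.1
t: 21.2
ee_pos: [0.6131, -0.0622, 0.1356]
eef_rot: [0.0, 0.674, 0.739, 0.0]
contact_force: [3.4, -3.5, -0.4]
opening: -0.001
finger_force: 2.1
```

```bash
python3 -m inch '[[0,0,0,0.001,0.0002,0,0],[0,0,0,0.002,0.0004,0,0],[0,0,0,0.003,0.0006,0,0],[0,0,0,0.004,0.0008,0,0],[0,0,0,0.005,0.001,0,0],[0,0,0,0.006,0.0012,0,0],[0,0,0,0.007,0.0014,0,0],[0,0,0,0.008,0.0015,0,0]]' && python3 -m inch '[[0,0,0,0.001,0.0001,0,0],[0,0,0,0.002,0.0002,0,0],[0,0,0,0.003,0.0003,0,0],[0,0,0,0.004,0.0003,0,0],[0,0,0,0.005,0.0003,0,0],[0,0,0,0.006,0.0003,0,0],[0,0,0,0.007,0.0003,0,0],[0,0,0,0.008,0.0003,0,0]]'
```

```text
t: 22.0
ee_pos: [0.6133, -0.054, 0.1353]
eef_rot: [-0.001, 0.674, 0.739, -0.0]
contact_force: [-3.5, -3.8, 0.8]
opening: 0.003
finger_force: 2.1
t: 22.8
ee_pos: [0.6128, -0.046, 0.1352]
eef_rot: [-0.001, 0.674, 0.739, -0.0]
contact_force: [-2.4, -5.3, -0.7]
opening: -0.002
finger_force: 2.1
```

```bash
python3 -m inch '[[0,0,0,0.0006,-0.0001,0,0],[0,0,0,0.0012,-0.0002,0,0],[0,0,0,0.0018,-0.0003,0,0],[0,0,0,0.0024,-0.0004,0,0],[0,0,0,0.003,-0.0004,0,0],[0,0,0,0.0036,-0.0004,0,0],[0,0,0,0.0042,-0.0004,0,0],[0,0,0,0.005,-0.0004,0,0]]' && python3 -m inch '[[0,0,0,0.0006,0,0,0],[0,0,0,0.0012,0,0,0],[0,0,0,0.0018,0,0,0],[0,0,0,0.0024,0,0,0],[0,0,0,0.003,0,0,0],[0,0,0,0.0036,0,0,0],[0,0,0,0.0042,0,0,0],[0,0,0,0.005,0,0,0]]'
```

```text
t: 23.6
ee_pos: [0.6124, -0.0412, 0.1354]
eef_rot: [-0.0, 0.674, 0.739, -0.0]
contact_force: [-2.1, -4.1, -2.5]
opening: 0.0
finger_force: 2.0
t: 24.4
ee_pos: [0.612, -0.0362, 0.1355]
eef_rot: [0.0, 0.674, 0.739, 0.0]
contact_force: [-0.4, -4.1, -3.5]
opening: -0.0
finger_force: 2.0
```

```bash
for i in 1 2; do python3 -m inch '[[0,0,0,0.0004,0,0,0],[0,0,0,0.0008,0,0,0],[0,0,0,0.0012,0,0,0],[0,0,0,0.0016,0,0,0],[0,0,0,0.002,0,0,0],[0,0,0,0.0024,0,0,0],[0,0,0,0.0028,0,0,0],[0,0,0,0.003,0,0,0]]'; done
```

```text
t: 25.2
ee_pos: [0.6117, -0.0332, 0.1356]
eef_rot: [0.0, 0.674, 0.739, 0.0]
contact_force: [0.3, -4.3, -3.5]
opening: 0.002
finger_force: 2.0
t: 26.0
ee_pos: [0.6115, -0.0302, 0.1356]
eef_rot: [0.0, 0.674, 0.739, 0.0]
contact_force: [1.0, -4.0, -3.2]
opening: 0.001
finger_force: 2.0
```

```bash
for i in 1 2; do python3 -m inch '[[0,0,0,0.0004,0,0,0],[0,0,0,0.0008,0,0,0],[0,0,0,0.0012,0,0,0],[0,0,0,0.0016,0,0,0],[0,0,0,0.002,0,0,0],[0,0,0,0.0024,0,0,0],[0,0,0,0.0028,0,0,0],[0,0,0,0.003,0,0,0]]'; done
```

```text
t: 26.8
ee_pos: [0.6112, -0.0272, 0.1356]
eef_rot: [0.0, 0.674, 0.739, 0.0]
contact_force: [1.6, -3.0, -2.1]
opening: 0.004
finger_force: 2.0
t: 27.6
ee_pos: [0.6109, -0.0242, 0.1355]
eef_rot: [0.0, 0.674, 0.739, 0.0]
contact_force: [2.0, -3.8, -2.3]
opening: 0.003
finger_force: 2.0
```

```bash
for i in 1; do python3 -m inch '[[0,0,0,0.0004,0,0,0],[0,0,0,0.0008,0,0,0],[0,0,0,0.0012,0,0,0],[0,0,0,0.0016,0,0,0],[0,0,0,0.002,0,0,0],[0,0,0,0.0024,0,0,0],[0,0,0,0.0028,0,0,0],[0,0,0,0.003,0,0,0]]'; done
```

```text
t: 28.4
ee_pos: [0.6106, -0.0212, 0.1356]
eef_rot: [0.0, 0.674, 0.739, 0.0]
contact_force: [2.0, -4.2, -2.2]
opening: 0.003
finger_force: 2.0
```

```bash
for i in 1 2; do python3 -m inch '[[0,0,0,0.0004,0,0,0],[0,0,0,0.0008,0,0,0],[0,0,0,0.0012,0,0,0],[0,0,0,0.0016,0.0001,0,0],[0,0,0,0.002,0.0001,0,0],[0,0,0,0.0024,0.0001,0,0],[0,0,0,0.0028,0.0001,0,0],[0,0,0,0.003,0.0001,0,0]]'; done
```

```text
t: 29.2
ee_pos: [0.6104, -0.0182, 0.1355]
eef_rot: [-0.0, 0.674, 0.739, -0.0]
contact_force: [1.6, -4.1, -1.4]
opening: 0.004
finger_force: 2.0
t: 30.0
ee_pos: [0.6102, -0.0152, 0.1355]
eef_rot: [-0.0, 0.674, 0.739, -0.0]
contact_force: [0.5, -4.1, -1.4]
opening: 0.002
finger_force: 2.0
```

```bash
for i in 1 2; do python3 -m inch '[[0,0,0,0.0004,0,0,0],[0,0,0,0.0008,0,0,0],[0,0,0,0.0012,0,0,0],[0,0,0,0.0016,0,0,0],[0,0,0,0.002,0,0,0],[0,0,0,0.0024,0,0,0],[0,0,0,0.0028,0,0,0],[0,0,0,0.003,0,0,0]]'; done
```

```text
t: 30.8
ee_pos: [0.6099, -0.0122, 0.1355]
eef_rot: [-0.0, 0.674, 0.739, -0.0]
contact_force: [-0.6, -4.3, -0.4]
opening: -0.001
finger_force: 2.0
t: 31.6
ee_pos: [0.6097, -0.0093, 0.1355]
eef_rot: [-0.0, 0.674, 0.739, -0.0]
contact_force: [-1.1, -3.0, -0.2]
opening: -0.003
finger_force: 2.0
```

```bash
for i in 1 2; do python3 -m inch '[[0,0,0,0.0004,0,0,0],[0,0,0,0.0008,0,0,0],[0,0,0,0.0012,0,0,0],[0,0,0,0.0016,0,0,0],[0,0,0,0.002,0,0,0],[0,0,0,0.0024,0,0,0],[0,0,0,0.0028,0,0,0],[0,0,0,0.003,0,0,0]]'; done
```

```text
t: 32.4
ee_pos: [0.6094, -0.0063, 0.1355]
eef_rot: [-0.0, 0.674, 0.739, -0.0]
contact_force: [-1.1, -4.4, 0.6]
opening: -0.003
finger_force: 2.0
t: 33.2
ee_pos: [0.6091, -0.0033, 0.1355]
eef_rot: [0.0, 0.674, 0.739, 0.0]
contact_force: [-1.6, -3.0, 0.7]
opening: -0.0
finger_force: 2.0
```

```bash
for i in 1 2; do python3 -m inch '[[0,0,0,0.0004,0,0,0],[0,0,0,0.0008,0,0,0],[0,0,0,0.0012,0,0,0],[0,0,0,0.0016,0,0,0],[0,0,0,0.002,0,0,0],[0,0,0,0.0024,0,0,0],[0,0,0,0.0028,0,0,0],[0,0,0,0.003,0,0,0]]'; done
```

```text
t: 34.0
ee_pos: [0.6089, -0.0003, 0.1355]
eef_rot: [-0.0, 0.674, 0.739, 0.0]
contact_force: [-0.9, -4.1, -0.8]
opening: 0.002
finger_force: 2.0
t: 34.8
ee_pos: [0.6086, 0.0027, 0.1356]
eef_rot: [0.0, 0.674, 0.739, 0.0]
contact_force: [-0.3, -5.2, -0.1]
opening: -0.004
finger_force: 2.0
```

```bash
for i in 1 2; do python3 -m inch '[[0,0,0,0.0004,0,0,0],[0,0,0,0.0008,0,0,0],[0,0,0,0.0012,0,0,0],[0,0,0,0.0016,0,0,0],[0,0,0,0.002,0,0,0],[0,0,0,0.002,0,0,0],[0,0,0,0.002,0,0,0],[0,0,0,0.002,0,0,0]]'; done
```

```text
t: 35.6
ee_pos: [0.6084, 0.0046, 0.1355]
eef_rot: [0.0, 0.674, 0.739, 0.0]
contact_force: [-0.1, -4.0, -1.1]
opening: 0.002
finger_force: 2.0
t: 36.4
ee_pos: [0.6082, 0.0065, 0.1355]
eef_rot: [0.0, 0.674, 0.739, -0.0]
contact_force: [-0.1, -5.1, -0.7]
opening: 0.0
finger_force: 2.6
```

```bash
for i in 1 2; do python3 -m inch '[[0,0,0,0.0004,0,0,0],[0,0,0,0.0008,0,0,0],[0,0,0,0.0012,0,0,0],[0,0,0,0.0016,0,0,0],[0,0,0,0.002,0,0,0],[0,0,0,0.002,0,0,0],[0,0,0,0.002,0,0,0],[0,0,0,0.002,0,0,0]]'; done
```

```text
t: 37.2
ee_pos: [0.6081, 0.0084, 0.1355]
eef_rot: [0.0, 0.674, 0.739, -0.0]
contact_force: [-0.3, -5.5, -1.2]
opening: -0.002
finger_force: 2.8
t: 38.0
ee_pos: [0.6079, 0.0103, 0.1355]
eef_rot: [0.0, 0.674, 0.739, -0.0]
contact_force: [0.4, -7.0, -1.7]
opening: -0.0
finger_force: 3.0
```

```bash
for i in 1 2; do python3 -m inch '[[0,0,0,0.0003,0,0,0],[0,0,0,0.0006,0,0,0],[0,0,0,0.0009,0,0,0],[0,0,0,0.0012,0,0,0],[0,0,0,0.0015,0,0,0],[0,0,0,0.0015,0,0,0],[0,0,0,0.0015,0,0,0],[0,0,0,0.0015,0,0,0]]'; done
```

```text
t: 38.8
ee_pos: [0.6078, 0.0117, 0.1355]
eef_rot: [0.0, 0.674, 0.739, -0.0]
contact_force: [-0.2, -5.9, -2.2]
opening: -0.003
finger_force: 3.3
t: 39.6
ee_pos: [0.6077, 0.013, 0.1356]
eef_rot: [0.0, 0.674, 0.739, -0.0]
contact_force: [0.7, -7.4, -1.7]
opening: -0.005
finger_force: 3.7
```

```bash
for i in 1 2; do python3 -m inch '[[0,0,0,0.0003,0,0,0],[0,0,0,0.0006,0,0,0],[0,0,0,0.0009,0,0,0],[0,0,0,0.0012,0,0,0],[0,0,0,0.0012,0,0,0],[0,0,0,0.0012,0,0,0],[0,0,0,0.0012,0,0,0],[0,0,0,0.0012,0,0,0]]'; done
```

```text
t: 40.4
ee_pos: [0.6076, 0.014, 0.1356]
eef_rot: [0.001, 0.674, 0.739, -0.0]
contact_force: [0.8, -8.9, -1.0]
opening: 0.003
finger_force: 4.4
t: 41.2
ee_pos: [0.6075, 0.0149, 0.1355]
eef_rot: [0.001, 0.674, 0.739, -0.001]
contact_force: [0.1, -10.4, -0.4]
opening: -0.002
finger_force: 5.1
```

```bash
python3 -m inch '[[0,0,0,-0.0005,0,0,0],[0,0,0,-0.001,0,0,0],[0,0,0,-0.002,0,0,0],[0,0,0,-0.003,0,0,0],[0,0,0,-0.005,0,0,0],[0,0,0,-0.01,0,0,0],[0,0,0,-0.018,0,0,0],[0,0,0,-0.025,0,0,0]]' && python3 -m inch '[[0,0,0,-0.005,0,0,0],[0,0,0,-0.015,0,-0.005,0],[0,0,0,-0.025,0,-0.02,0],[0,0,0,-0.03,0,-0.045,0],[0,0,0,-0.03,0,-0.07,0],[0,0,0,-0.03,0,-0.09,0],[0,0,0,-0.03,0,-0.1,0],[0,0,0,-0.03,0,-0.1,0]]'
python3 - <<'E'
from h import *
im=env.get_image('wrist');s=env.get_image('scene');t=env.get_image('top')
cv2.imwrite('pics/s6.png',np.hstack([cv2.resize(im[50:350,160:460],(400,400)),cv2.resize(s[130:230,230:330],(400,400))])[:,:,::-1])
cv2.imwrite('pics/t6.png',t[:,:,::-1])
E
```

```text
t: 42.0
ee_pos: [0.6097, -0.0096, 0.1355]
eef_rot: [-0.0, 0.674, 0.739, 0.0]
contact_force: [1.0, 0.5, -0.1]
opening: -0.002
finger_force: 0.0
t: 42.8
ee_pos: [0.6127, -0.0391, 0.2368]
eef_rot: [0.001, 0.674, 0.739, 0.001]
contact_force: [0.6, 0.0, 0.0]
opening: 0.0
finger_force: 0.0
```

View pics/s6.png

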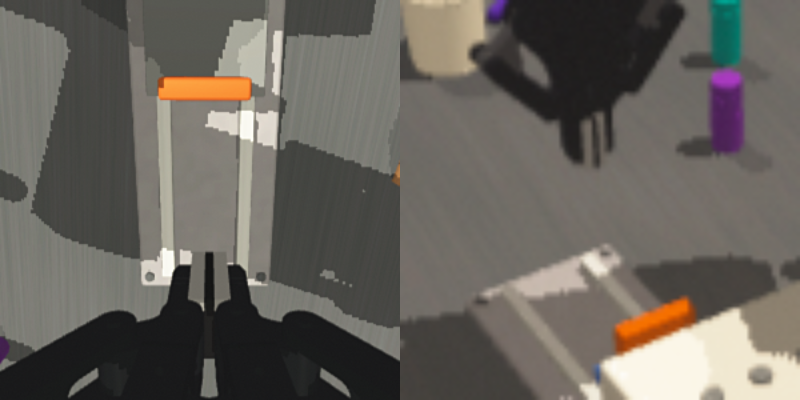

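The rack is inside the reader with its paddle just outside the mouth, and the gripper is clear. I'll hand it in.

```bash
python3 -c "
from plant import env
print(env.sign_off())"
```

```text
the job is handed in; nothing more can be done
None
```

I stood the white-capped vial in the pocket, pushed the rack onto the end stop with about 10 N (peak reading about 12 N) and let go, then handed in at about 43 s; the vial is now hidden inside the reader, so I last saw it upright before the push.

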